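# Tug-check the instrument cases and snap the loose catches

### The job

Stand the delicate loupes that lie on the instrument cases upright in the foam-lined tray, setting them down gently and without squeezing hard. Then tug each lid lightly by its handle, in the order grey, green, orange, to find any whose catch is not holding, and snap those catches shut by pressing their pads; do not press a catch that already holds and never tug hard (20 N is too much). Finish with all lids shut and held by their catches, and leave the screwdriver, suction puller and jar alone.

Things in the scene. Friction and masses are not known exactly. Their poses are not given: they have to be found in the camera images.
- grey_case: grey instrument case, fixed to the bench, 140 mm deep (x) by 150 wide (y), 57 tall with the lid shut; origin at the centre of its underside. Its own -x side is its front (catch), roughly towards the robot; the lid hinge runs along its far (+x) top edge, 45 mm up.
- grey_lid (a joint): hinge of the grey case's lid, rad: 0 shut, grows as the front is lifted (to 1.2); axis 140 mm behind the lid's front edge. Let go, it falls shut. With the catch engaged it rises freely to about 0.03 (play), then is held firmly. With it not engaged the lid lifts freely past 0.065 with about 2 to 3 N at the handle. A shut lid reads 0 either way.
- grey_handle (a point): middle of this lid's handle: a round black bar 14 mm thick, 64 long along case y, on two posts 8 mm wide (46 mm apart inside), 45 mm ahead of the case's centre. The point is on the bar's axis, 24 mm above the lid's flat top, 81 mm above the bench with the lid shut; it lies 115 mm ahead of and 36 mm above the hinge axis.
- grey_press (a point): point on the lid over the middle of this case's snap catch pad (grey, 22 mm along case x, 45 along y), 98 mm ahead of the case's centre, 57 mm up. The pad's top is about there when snapped home, about 4 mm higher when not engaged; this point does not move with the pad. With the lid shut, 5 to 8 N straight down snaps the pad the 4 mm to its stop, where it stays.
- green_case: green instrument case, fixed to the bench, 140 mm deep (x) by 150 wide (y), 57 tall with the lid shut; origin at the centre of its underside. Its own -x side is its front (catch), roughly towards the robot; the lid hinge runs along its far (+x) top edge, 45 mm up.
- green_lid (a joint): hinge of the green case's lid, rad: 0 shut, grows as the front is lifted (to 1.2); axis 140 mm behind the lid's front edge. Let go, it falls shut. With the catch engaged it rises freely to about 0.03 (play), then is held firmly. With it not engaged the lid lifts freely past 0.065 with about 2 to 3 N at the handle. A shut lid reads 0 either way.
- green_handle (a point): middle of this lid's handle: a round black bar 14 mm thick, 64 long along case y, on two posts 8 mm wide (46 mm apart inside), 45 mm ahead of the case's centre. The point is on the bar's axis, 24 mm above the lid's flat top, 81 mm above the bench with the lid shut; it lies 115 mm ahead of and 36 mm above the hinge axis.
- green_press (a point): point on the lid over the middle of this case's snap catch pad (grey, 22 mm along case x, 45 along y), 98 mm ahead of the case's centre, 57 mm up. The pad's top is about there when snapped home, about 4 mm higher when not engaged; this point does not move with the pad. With the lid shut, 5 to 8 N straight down snaps the pad the 4 mm to its stop, where it stays.
- orange_case: orange instrument case, fixed to the bench, 140 mm deep (x) by 150 wide (y), 57 tall with the lid shut; origin at the centre of its underside. Its own -x side is its front (catch), roughly towards the robot; the lid hinge runs along its far (+x) top edge, 45 mm up.
- orange_lid (a joint): hinge of the orange case's lid, rad: 0 shut, grows as the front is lifted (to 1.2); axis 140 mm behind the lid's front edge. Let go, it falls shut. With the catch engaged it rises freely to about 0.03 (play), then is held firmly. With it not engaged the lid lifts freely past 0.065 with about 2 to 3 N at the handle. A shut lid reads 0 either way.
- orange_handle (a point): middle of this lid's handle: a round black bar 14 mm thick, 64 long along case y, on two posts 8 mm wide (46 mm apart inside), 45 mm ahead of the case's centre. The point is on the bar's axis, 24 mm above the lid's flat top, 81 mm above the bench with the lid shut; it lies 115 mm ahead of and 36 mm above the hinge axis.
- orange_press (a point): point on the lid over the middle of this case's snap catch pad (grey, 22 mm along case x, 45 along y), 98 mm ahead of the case's centre, 57 mm up. The pad's top is about there when snapped home, about 4 mm higher when not engaged; this point does not move with the pad. With the lid shut, 5 to 8 N straight down snaps the pad the 4 mm to its stop, where it stays.
- loupe1: eye loupe, upright black cylinder 34 mm diameter, 28 mm tall, 40 g, delicate (squeezing it with more than 20 N breaks it); origin at the centre of its underside. It starts on the flat top (57 mm up) of the grey case's lid, behind the handle. May be absent.
- loupe2: eye loupe, upright black cylinder 34 mm diameter, 28 mm tall, 40 g, delicate (squeezing it with more than 20 N breaks it); origin at the centre of its underside. It starts on the flat top (57 mm up) of the green case's lid, behind the handle. May be absent.
- loupe3: eye loupe, upright black cylinder 34 mm diameter, 28 mm tall, 40 g, delicate (squeezing it with more than 20 N breaks it); origin at the centre of its underside. It starts on the flat top (57 mm up) of the orange case's lid, behind the handle. May be absent.
- tray: aluminium tray with dark foam floor, fixed, open on top, 150 mm (x) by 190 (y), 30 tall, walls 5 mm, inner floor 5 mm up; origin at the centre of its underside.
- screwdriver: screwdriver lying at the far side, not to be disturbed; origin under the middle.
- puller: small black suction puller, 60 mm wide, 38 tall, at the far side, not to be disturbed; origin under its centre.
- jar: small clear jar, 44 mm diameter, 60 tall, at the far side, not to be disturbed; origin under its centre.
Things that resemble listed ones, but are neither listed nor needed, are in the scene too. There is more than one size of the tray; the one meant has the size given above.

How it is judged (in metres and radians):
On the way, in this order (a step that is already met when the one before it is completed fails the run):
1. every loupe stands in the tray, let go (x of loupe1 in the frame of tray between -0.065 and 0.065 m and y of loupe1 in the frame of tray between -0.085 and 0.085 m and z of each of loupe1, loupe2, loupe3 in the frame of tray below 0.02 m and angle between each of loupe1, loupe2, loupe3's own z axis and vertical below 0.3 rad and contact force between the fingers and loupe1 below 0.1 N and x of loupe2 in the frame of tray between -0.065 and 0.065 m and y of loupe2 in the frame of tray between -0.085 and 0.085 m and contact force between the fingers and loupe2 below 0.1 N and x of loupe3 in the frame of tray between -0.065 and 0.065 m and y of loupe3 in the frame of tray between -0.085 and 0.085 m and contact force between the fingers and loupe3 below 0.1 N), for 0.2 s.
2. the grey case's lid is tugged by the gripper: raised through its play (past 0.015 rad) (value of joint grey_lid above 0.015 rad and contact force between the fingers and grey_lid above 0.5 N), for 0.1 s.
3. the green case's lid is tugged by the gripper: raised through its play (past 0.015 rad) (value of joint green_lid above 0.015 rad and contact force between the fingers and green_lid above 0.5 N), for 0.1 s.
4. the orange case's lid is tugged by the gripper: raised through its play (past 0.015 rad) (value of joint orange_lid above 0.015 rad and contact force between the fingers and orange_lid above 0.5 N), for 0.1 s.
At the end, for the whole second after the job is handed in: Every loupe stands upright (within 0.3 rad) in the tray, let go; all three lids are shut (below 0.03 rad) with their catches snapped home (all of step 1 and x of grey_catch_c1 in the frame of grey_case above -0.084 m and value of joint each of grey_lid, green_lid, orange_lid below 0.03 rad and x of green_catch_c1 in the frame of green_case above -0.084 m and x of orange_catch_c1 in the frame of orange_case above -0.084 m); the robot touches nothing.
It fails at once if a loupe squeezed with more than 20 N (contact force between the fingers and loupe1 above 20 N or contact force between the fingers and loupe2 above 20 N or contact force between the fingers and loupe3 above 20 N).
It fails at once if a loupe dropped into the tray instead of being set down ((z of loupe1 in the frame of tray between 0.018 and 0.2 m and horizontal distance between loupe1 and tray below 0.08 m and contact force between the fingers and loupe1 below 0.01 N and linear speed of loupe1 above 0.35 m/s) or (z of loupe2 in the frame of tray between 0.018 and 0.2 m and horizontal distance between loupe2 and tray below 0.08 m and contact force between the fingers and loupe2 below 0.01 N and linear speed of loupe2 above 0.35 m/s) or (z of loupe3 in the frame of tray between 0.018 and 0.2 m and horizontal distance between loupe3 and tray below 0.08 m and contact force between the fingers and loupe3 below 0.01 N and linear speed of loupe3 above 0.35 m/s)).
It fails at once if an engaged catch strained by a tug of more than 20 N (contact force between grey_catch_c1 and grey_case_c1 above 20 N or contact force between green_catch_c1 and green_case_c1 above 20 N or contact force between orange_catch_c1 and orange_case_c1 above 20 N).
It fails at once if a catch that was engaged from the start pressed (over 3 N) ((contact force between the fingers and grey_catch_c0 above 3 N and x of grey_catch_c1 in the frame of grey_case above -0.084 m and distance of grey_catch_c0 from where it was at the start of the episode below 0.0012 m) or (contact force between the fingers and green_catch_c0 above 3 N and x of green_catch_c1 in the frame of green_case above -0.084 m and distance of green_catch_c0 from where it was at the start of the episode below 0.0012 m) or (contact force between the fingers and orange_catch_c0 above 3 N and x of orange_catch_c1 in the frame of orange_case above -0.084 m and distance of orange_catch_c0 from where it was at the start of the episode below 0.0012 m)).
It fails at once if screwdriver, puller or jar disturbed (moved over 30 mm) (distance of any of screwdriver, puller, jar from where it was at the start of the episode above 0.03 m).
Of loupe1, loupe2, loupe3 only 2 to 3 are there at a start; the rules pass over those that are not, and their reading is None.
At some moment in a run one of loupe1, loupe2, loupe3 may be knocked a few centimetres aside while the robot is not near it.
It also fails if it takes over 210 s, if anything falls off the work surface, if the arm or the gripper's body presses on something with over 40 N, if the wrist force passes 120 N, or if a joint passes its speed limit or range.

### The arm

A 7-joint arm with a two-finger parallel gripper is mounted at the origin on the work surface. World frame = base frame: x ahead of the robot, y to its left, z up, the work surface at z = 0. Lengths are in mm, angles in rad, forces in N, time in s.
With the tool pointing down it reaches from about 350 to 900 mm from the base axis. Payload 8.1 kg.
Tool frame: the origin (TCP) lies midway between the tips of the shut fingers; the grasp point (between the pads) lies 19 mm behind it (manip.pinch_z is the distance from the TCP to the grasp point, in mm); z points along the fingers, y is the direction in which the jaws open and shut (so a half turn about z gives the same grasp; the last joint's range is limited). The gripper opens to 92 mm and grips with 3 to 60 N. Pads are 19 mm wide; open, the fingers measure 130 mm over their backs; the gripper's body (75 mm by 190 mm) begins 47 mm behind the grasp point.
Start: joints at [-1.426, 0.434, 0.025, 1.573, -0.012, 1.134, -0.075], TCP at [153.322, 605.916, 226.742] pointing down, gripper open.
Joint ranges: [-2.62, 2.62], [-0.44, 2.09], [-1.27, 1.32], [0.08, 2.57], [-1.32, 4.46], [0.12, 2], [-2.74, 2.74]. Speed limits (rad/s): [2.22, 2.22, 3.01, 3.01, 3.14, 3.14, 3.14].

### API

Orientations are given as a 3x3 rotation matrix whose columns are the frame's x, y, z axes.
In Python, from station import manip gives the robot as it stands.
- The arm moves only by the shell command python3 -m pendant 'ROWS' [FORCE]. ROWS is JSON, a list of rows, each a list of 5 numbers: the shift along the tool's x, y, z in m, then the turn about the tool's z in degrees, then the finger opening in m, from 0 to 0.0918. A call has 1 to 12 rows; each row shifts and turns the pose as measured when the row begins, along the tool's axes as they then stand; what a row does not reach is not made up. A row lasts 1/8 s, in which the tool goes at most 62.5 mm and 10.7 degrees, less where a joint would pass 70% of its speed; a pose out of reach is approached as far as the arm can. A call is refused whole if a number of a shift passes 0.0625 or a number of a turn 10.7, either way. A call with a gripper value outside its range is refused whole. The fingers move at their own pace and stop on an object; FORCE is the grip in N (left out, the last holds). Time passes only in rows, so rows that do not move let the fingers close. It gives the time, the measured TCP pose, the force and the opening at its end, in the units of the state.
- manip.get_state(): the state, without advancing time (a new reading comes with each control period).
- manip.camera(name): name is "side" or "top"; returns a dict with "frame" (420x560x3 uint8, red, green, blue), "z_map" (420x560 float32, mm along the optical axis (not along the pixel's ray), 0 where there is no reading), "intrinsics" (3x3 intrinsics, pixels), "xyz" and "orientation" of the camera in the world. Camera axes: x right, y up, looking along -z (the intrinsics and any distortion apply to the point x, -y, -z); pixel columns grow to the right and rows downward; lengths in mm; the calibration is good to about 2 mm. A picture is of the moment at which its call begins.
- manip.job_done(): hands the job in, once; it reports no verdict.
Trained networks look in the newest picture that a camera, given by its name, has taken for a name from the list of things; names that differ only in an ending like _2 or _b are one class to them, and where a whole thing is asked for, a point or a joint stands for the part that bears it (a point fixed in the world has none). Each returns a list of dicts, best first, with "conf" (0 to 1); they miss things now and then, are a little off and sometimes report something else, mostly with a low value. They report only what shows in the picture. A call takes as long as a camera call. They do not tell look-alikes from the thing itself.
- manip.boxes_of(camera, label): "rect" ([left, top, right, bottom] in pixels, round what is visible of it).
The state is a dict: "time": time; "joints": joint angles; "qd": joint speeds; "joint_torque": joint torques, N m; "ee_pos": TCP position; "orientation": TCP orientation; "contact_force": force on the tool from outside, world axes, zero at the start; "torque": the same for the moment, N m; "grip_width": finger opening in mm.
Only numpy, scipy, OpenCV 4.12 (cv2) and the standard library are available. Lean on these libraries where they do the work, as an engineer would, in place of code of your own. Each camera call takes 0.05 s, during which the arm holds its last target.

## Working session

There is one attempt and no reset: what is moved stays moved. The work goes in short steps, Python scripts to look and compute and a shell command to move; the robot and the scene stay as the last step left them, time stands still between calls to the robot, and variables do not carry over. Pictures are saved under pics/ and viewed, and the job is handed in when it is done.

```bash
ls; mkdir -p pics
python3 - <<'E'
from station import manip
import cv2,json
s=manip.get_state(); print(s)
for n in("top","side"):
    c=manip.camera(n); cv2.imwrite(f"pics/{n}0.png",c["frame"][:,:,::-1]); print(n,c["intrinsics"],c["xyz"],c["orientation"])
    for l in ["grey_case","green_case","orange_case","grey_handle","grey_press","loupe1","loupe2","loupe3","tray"]:
        print(l,[(round(b["conf"],2),[round(v) for v in b["rect"]]) for b in manip.boxes_of(n,l)])
E
```

```text
pics
{'time': 0.0, 'joints': array([-1.42560918,  0.43522478,  0.02494057,  1.57409737, -0.01160503,
        1.13403969, -0.07511408]), 'qd': array([ 0.00159333,  0.0004081 ,  0.00080039, -0.00033468, -0.00085346,
       -0.00106342, -0.00023177]), 'joint_torque': array([ 1.83038424e-03, -6.67862821e+01,  9.86196287e-01, -3.14447844e+01,
       -6.02817675e-02,  4.32719069e-02,  1.50455844e-04]), 'ee_pos': array([153.19411261, 605.38804018, 225.94340074]), 'orientation': array([[-9.69443645e-01,  2.45313971e-01, -2.72502252e-04],
       [ 2.45314088e-01,  9.69442331e-01, -1.60135517e-03],
       [-1.28659577e-04, -1.61927224e-03, -9.99998681e-01]]), 'contact_force': array([-0.51368927, -0.06959041,  0.43129537]), 'torque': array([ 0.01479298, -0.00741008, -0.0095416 ]), 'grip_width': 91.95458297808858}
top [[457.62164258   0.         283.52999805]
 [  0.         457.62164258 207.85534881]
 [  0.           0.           1.        ]] [ 317.89302908   -2.73944769 1252.54131004] [[-7.36819814e-03  9.87695452e-01 -1.56215888e-01]
 [-9.99972017e-01 -7.47994954e-03 -1.27517041e-04]
 [-1.2944
[... 834 characters left out ...]
 [416.84077501 789.22196211 968.83770446] [[-0.99765973  0.042204   -0.05379476]
 [-0.0674715  -0.73510805  0.67458413]
 [-0.01107481  0.67663503  0.73623527]]
grey_case [(0.98, [210, 166, 289, 234]), (0.56, [164, 178, 186, 200])]
green_case [(0.83, [194, 233, 285, 316])]
orange_case [(0.93, [179, 326, 285, 417]), (0.51, [130, 277, 152, 312])]
grey_handle [(0.69, [211, 166, 289, 219])]
grey_press [(0.83, [208, 168, 290, 221])]
loupe1 [(0.69, [207, 357, 225, 374]), (0.67, [221, 259, 236, 281])]
loupe2 [(0.69, [207, 357, 225, 374]), (0.67, [221, 259, 236, 281])]
loupe3 [(0.69, [207, 357, 225, 374]), (0.67, [221, 259, 236, 281])]
tray [(0.83, [228, 119, 285, 168]), (0.62, [348, 145, 398, 184])]
```

View pics/top0.png

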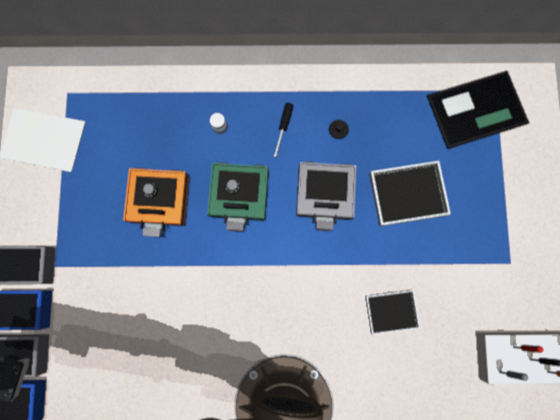

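View pics/side0.png

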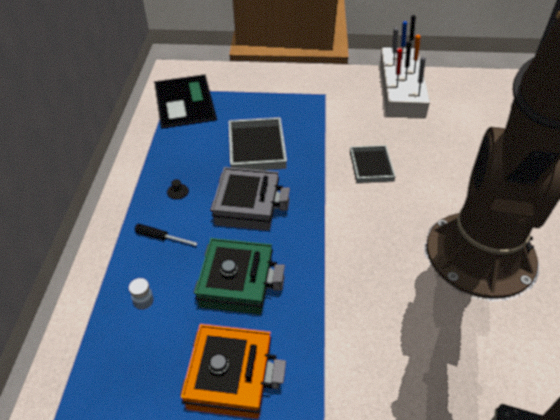

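The top picture shows loupes on the orange case (149,189) and the green case (233,187) and none on the grey case. The full-size tray is at (410,193), with a smaller look-alike at (392,311). Next I measure poses from depth.

```bash
cat > h.py <<'E'
from station import manip
import numpy as np, cv2
def cloud(n):
    c=manip.camera(n); d=c["z_map"].astype(float); K=c["intrinsics"]
    v,u=np.mgrid[:d.shape[0],:d.shape[1]]
    p=np.stack([(u-K[0,2])/K[0,0]*d,-(v-K[1,2])/K[1,1]*d,-d],-1)
    w=p@np.asarray(c["orientation"]).T+np.asarray(c["xyz"]); w[d==0]=np.nan
    return c,w
def proj(c,p):
    q=(np.asarray(p)-c["xyz"])@np.asarray(c["orientation"]); K=c["intrinsics"]
    return q[0]/-q[2]*K[0,0]+K[0,2], -q[1]/-q[2]*K[1,1]+K[1,2]
def rect(w,m):
    pts=w[m][:,:2].astype(np.float32); return cv2.minAreaRect(pts)
E
python3 - <<'E'
from h import *
for n in("top","side"):
    c,w=cloud(n); 
    regs={"top":dict(orange=(115,160,195,230),green=(203,157,274,226),grey=(292,157,360,226)),"side":dict(orange=(175,320,280,414),green=(190,233,276,316),grey=(208,164,282,230))}[n]
    for k,(a,b,e,f) in regs.items():
        m=np.zeros(w.shape[:2],bool); m[b:f,a:e]=1
        z=w[...,2]; mt=m&(z>46)&(z<66)
        print(n,k,"lid z",np.median(z[mt]),"rect",rect(w,mt))
        ml=m&(z>72); 
        lab,L,st,ce=cv2.connectedComponentsWithStats(ml.astype(np.uint8))
        for i in range(1,lab):
            if st[i,4]>5: q=w[L==i]; print("   hi",st[i,4],q.mean(0).round(1),q.min(0).round(),q.max(0).round())
    a,b,e,f=(364,150,458,232) if n=="top" else (222,112,291,172)
    m=np.zeros(w.shape[:2],bool); m[b:f,a:e]=1; z=w[...,2]
    print(n,"tray",rect(w,m&(z>18)&(z<40)),np.percentile(z[m],[5,50,95]))
    a,b,e,f=(70,235,500,260) if n=="top" else (290,300,320,400)
    print("bench z",np.nanmedian(z[b:f,a:e]))
E
```

```text
top orange lid z 57.1832317821727 rect ((535.7393798828125, 340.7205810546875), (153.07046508789062, 167.5829620361328), 85.8962631225586)
   hi 148 [555.9 348.1  83.9] [540. 332.  73.] [574. 367.  90.]
   hi 133 [497.5 341.7  85.7] [489. 311.  74.] [506. 373.  93.]
top green lid z 57.01369406296908 rect ((546.2701416015625, 120.30123901367188), (152.73208618164062, 172.0946807861328), 86.69816589355469)
   hi 143 [564.6 131.4  84. ] [549. 116.  75.] [583. 147.  91.]
   hi 134 [510.5 122.8  85.9] [502.  91.  79.] [520. 154.  93.]
top grey lid z 56.96943393419747 rect ((545.8261108398438, -115.66799926757812), (150.71441650390625, 174.78273010253906), 85.86324310302734)
   hi 130 [ 510.9 -112.7   85.7] [ 503. -144.   77.] [521. -81.  93.]
top tray ((553.12060546875, -346.9792785644531), (150.98695373535156, 192.37725830078125), 8.687546730041504) [nan nan nan]
bench z 0.34372342516553545
side orange lid z 55.60003989698919 rect ((533.1448364257812, 339.8373107910156), (152.30796813964844, 177.29917907714844), 86.28105163574219)
   hi 262 [499.9 345.4  84.2] [492. 310.  72.] [509. 375.  89.]
   hi 304 [558.3 351.6  81.9] [542. 333.  72.] [576. 367.  89.]
side green lid z 55.67022161866623 rect ((550.2035522460938, 119.60768127441406), (154.9692840576172, 168.27357482910156), 85.24684143066406)
   hi 174 [513.  125.2  83.7] [505.  90.  76.] [522. 155.  89.]
   hi 215 [567.4 134.7  81.6] [551. 113.  72.] [585. 150.  88.]
side grey lid z 55.646459445747325 rect ((551.4398803710938, -116.56617736816406), (156.23898315429688, 167.54722595214844), 86.25193786621094)
   hi 122 [ 513.3 -109.4   84. ] [ 506. -144.   73.] [522. -80.  90.]
side tray ((554.8445434570312, -348.62115478515625), (149.8555145263672, 204.74658203125), 8.547650337219238) [nan nan nan]
bench z -0.9237095708224388
```

```bash
cat >> h.py <<'E'
def need(x,y,z=None,ang=None):
    s=manip.get_state(); R=np.asarray(s["orientation"]); p=np.asarray(s["ee_pos"])
    d=np.array([x,y,p[2] if z is None else z])-p
    a=np.degrees(np.arctan2(R[1,1],R[0,1]))
    print("t",round(float(s["time"]),2),"pos",p.round(1),"F",np.round(s["contact_force"],1),"grip",round(float(s["grip_width"]),1),"y-axis deg",round(a,1),"tool shift mm",(R.T@d).round(1), "" if ang is None else "turn %.1f"%(-(ang-a)))
E
python3 -m pendant '[[-0.05,-0.0165,0,0,0.0918],[-0.05,-0.0165,0,0,0.0918],[-0.05,-0.0165,0,0,0.0918],[-0.05,-0.0165,0,0,0.0918],[-0.05,-0.0165,0,0,0.0918],[-0.05,-0.0165,0,0,0.0918],[-0.05,-0.0165,0,0,0.0918],[-0.05,-0.0165,0,0,0.0918],[-0.05,-0.0165,0,0,0.0918],[0,0,0,-10,0.0918]]' 8
python3 -c "
from h import *
need(557,349.5,160,86)"
```

```text
time: 2.35
ee_pos: [565.5, 345.4, 226.0]
orientation: [[-0.998, 0.066, 0.001], [0.066, 0.998, 0.001], [-0.001, 0.002, -1.0]]
contact_force: [-0.1, 0.5, -0.8]
grip_width: 92.2
t 2.35 pos [565.5 345.4 226. ] F [-0.1  0.5 -0.8] grip 92.2 y-axis deg 86.2 tool shift mm [ 8.8  3.4 66. ] turn 0.2
```

```bash
python3 -m pendant '[[0.009,0.0035,0,0,0.07],[0,0,0.05,0,0.07],[0,0,0.05,0,0.07],[0,0,0.015,0,0.07],[0,0,0,0,0.07]]' 8
python3 - <<'E'
from h import *
need(557,349.5,63,86)
c,w=cloud("side"); cv2.imwrite("pics/s1.png",cv2.resize(c["frame"][280:420,100:340,::-1],None,fx=3,fy=3))
E
```

```text
time: 2.98
ee_pos: [554.0, 354.4, 110.8]
orientation: [[-0.997, 0.077, 0.003], [0.077, 0.997, 0.006], [-0.002, 0.006, -1.0]]
contact_force: [0.2, 0.1, 0.0]
grip_width: 70.2
t 2.98 pos [554.  354.4 110.8] F [0.2 0.1 0. ] grip 70.2 y-axis deg 85.6 tool shift mm [-3.3 -5.  47.8] turn -0.4
```

View pics/s1.png

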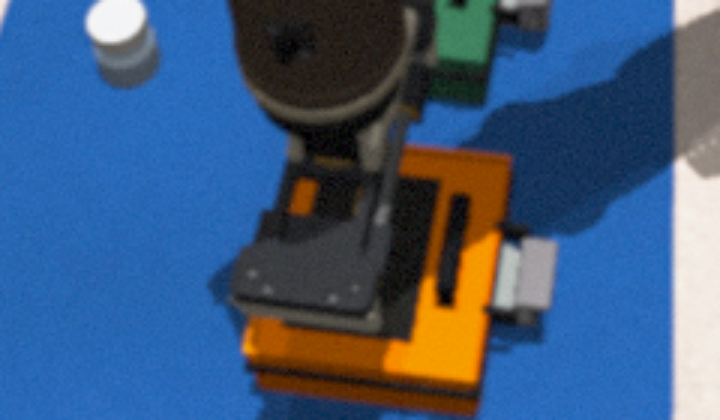

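The gripper is over the orange lid and hides the loupe, which is expected. I descend to grasp it.

```bash
python3 -m pendant '[[-0.003,-0.005,0,0,0.07],[0,0,0.025,0,0.07],[0,0,0.015,0,0.07],[0,0,0.006,0,0.07],[0,0,0,0,0.07]]' 8
python3 -c "
from h import *
need(557,349.5,63,86)"
```

```text
time: 3.65
ee_pos: [561.9, 351.5, 71.9]
orientation: [[-0.997, 0.079, 0.013], [0.079, 0.997, 0.013], [-0.012, 0.014, -1.0]]
contact_force: [-0.4, -0.8, 0.6]
grip_width: 69.9
t 3.65 pos [561.9 351.5  71.9] F [-0.4 -0.8  0.6] grip 69.9 y-axis deg 85.5 tool shift mm [ 4.8 -2.5  8.8] turn -0.5
```

```bash
for i in 1 2 3; do python3 -m pendant '[[0,0,0,0,0.07]]' 8 | sed -n 2p; done
python3 -c "
from h import *
need(557,349.5,63,86)"
```

```text
ee_pos: [562.3, 351.6, 72.5]
ee_pos: [562.5, 351.8, 73.1]
ee_pos: [562.7, 351.9, 73.5]
t 4.03 pos [562.7 351.9  73.5] F [ 0.2 -0.2  0.5] grip 70.0 y-axis deg 85.5 tool shift mm [ 5.7 -3.  10.3] turn -0.5
```

```bash
python3 -m pendant '[[0.005,-0.003,0.006,0,0.07],[0,0,0.005,0,0.07]]' 8
python3 -c "
from h import *
need(557,349.5,63,86)"
```

```text
time: 4.28
ee_pos: [557.4, 349.5, 62.2]
orientation: [[-0.997, 0.079, 0.015], [0.079, 0.997, 0.015], [-0.014, 0.016, -1.0]]
contact_force: [-0.1, 0.2, -1.0]
grip_width: 69.7
t 4.28 pos [557.4 349.5  62.2] F [-0.1  0.2 -1. ] grip 69.7 y-axis deg 85.5 tool shift mm [ 0.4 -0.  -0.8] turn -0.5
```

```bash
python3 -m pendant '[[0,0,0,0,0.03],[0,0,0,0,0.03],[0,0,0,0,0.03]]' 7
python3 -m pendant '[[0,0,-0.015,0,0.03],[0,0,-0.05,0,0.03],[0,0,-0.05,0,0.03]]' 7
python3 -c "
from h import *
need(557,349.5,160,86)"
```

```text
time: 4.65
ee_pos: [557.1, 349.3, 61.4]
orientation: [[-0.997, 0.079, 0.014], [0.079, 0.997, 0.014], [-0.013, 0.015, -1.0]]
contact_force: [1.1, 0.2, 0.1]
grip_width: 44.7
time: 5.03
ee_pos: [553.5, 346.4, 177.3]
orientation: [[-0.997, 0.079, 0.009], [0.079, 0.997, 0.01], [-0.008, 0.011, -1.0]]
contact_force: [0.9, -0.2, 0.4]
grip_width: 33.4
t 5.03 pos [553.5 346.4 177.3] F [ 0.9 -0.2  0.4] grip 33.4 y-axis deg 85.5 tool shift mm [-3.1  3.2 17.4] turn -0.5
```

```bash
python3 -m pendant '[[0,0,0,0,0.03],[0,0,0,0,0.03]]' 7
python3 - <<'E'
from h import *
c,w=cloud("side"); cv2.imwrite("pics/s2.png",cv2.resize(c["frame"][240:420,100:340,::-1],None,fx=3,fy=3))
print(w.shape,[ (round(b["conf"],2),b["rect"]) for b in manip.boxes_of("side","loupe3")])
E
```

```text
time: 5.28
ee_pos: [555.7, 347.7, 183.5]
orientation: [[-0.997, 0.079, 0.016], [0.079, 0.997, 0.015], [-0.015, 0.017, -1.0]]
contact_force: [-0.9, 0.2, -0.5]
grip_width: 33.4
(420, 560, 3) []
```

View pics/s2.png

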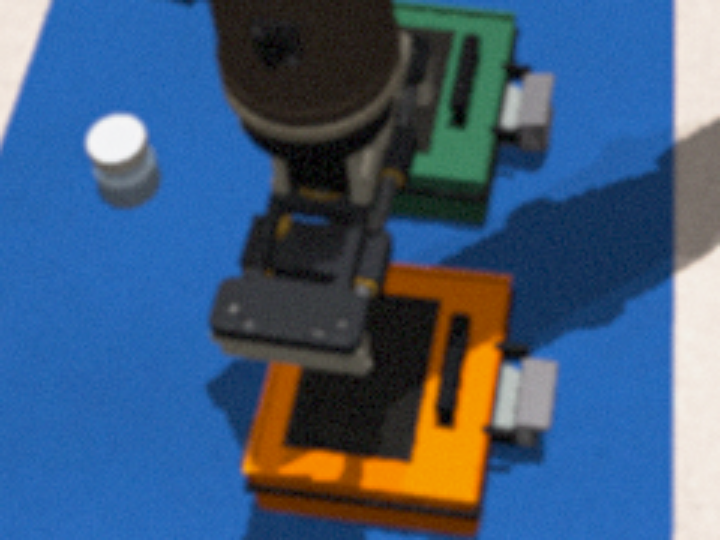

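The loupe is gone from the orange lid and the opening holds at 33.4 mm, so it is held. The fingers closed while I was lifting, so I must check how low it sits in them. Carrying it to the tray.

```bash
python3 -m pendant '[[-0.004,-0.05,0,0,0.03],[-0.004,-0.05,0,0,0.03],[-0.004,-0.05,0,0,0.03],[-0.004,-0.05,0,0,0.03],[-0.004,-0.05,0,0,0.03],[-0.004,-0.05,0,0,0.03],[-0.004,-0.05,0,0,0.03],[-0.004,-0.05,0,0,0.03],[-0.004,-0.05,0,0,0.03],[-0.004,-0.05,0,0,0.03],[-0.004,-0.05,0,0,0.03],[-0.004,-0.05,0,0,0.03]]' 7
python3 -c "
from h import *
need(559.5,-387.5,100,98.7)"
```

```text
time: 6.88
ee_pos: [550.7, -267.3, 161.0]
orientation: [[-0.998, 0.069, -0.006], [0.069, 0.997, 0.014], [0.007, 0.014, -1.0]]
contact_force: [0.5, 0.2, 0.1]
grip_width: 33.6
t 6.88 pos [ 550.7 -267.3  161. ] F [0.5 0.2 0.1] grip 33.6 y-axis deg 86.0 tool shift mm [ -17.5 -120.2   59.2] turn -12.7
```

```bash
python3 -m pendant '[[-0.006,-0.04,0,0,0.03],[-0.006,-0.04,0,0,0.03],[-0.006,-0.04,0,0,0.03],[0,0,0,-6,0.03],[0,0,0,-6,0.03],[0,0,0,0,0.03]]' 7
python3 - <<'E'
from h import *
need(559.5,-387.5,100,98.7)
c,w=cloud("side"); cv2.imwrite("pics/s3.png",cv2.resize(c["frame"][20:240,180:400,::-1],None,fx=3,fy=3,interpolation=cv2.INTER_CUBIC)[:600])
c,w=cloud("top"); cv2.imwrite("pics/t3.png",c["frame"][:,:,::-1])
E
```

```text
time: 7.62
ee_pos: [553.9, -396.9, 150.0]
orientation: [[-0.991, -0.136, -0.019], [-0.136, 0.991, 0.018], [0.017, 0.021, -1.0]]
contact_force: [0.5, -0.5, 0.0]
grip_width: 33.2
t 7.62 pos [ 553.9 -396.9  150. ] F [ 0.5 -0.5  0. ] grip 33.2 y-axis deg 97.8 tool shift mm [-7.6  7.5 50. ] turn -0.9
```

View pics/s3.png

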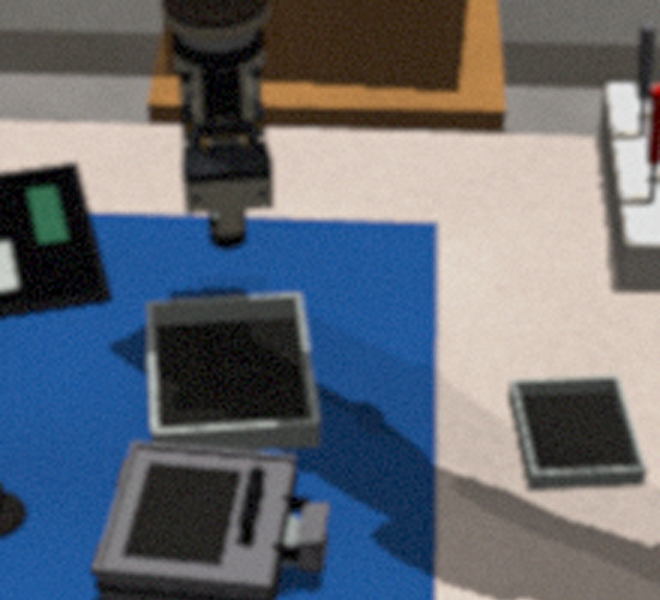

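View pics/t3.png

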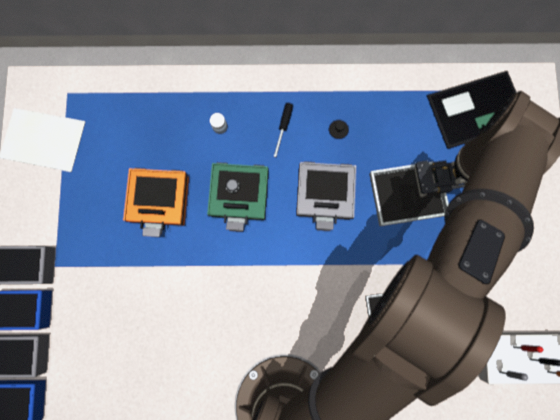

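The loupe shows as a dark rim just below the finger at side-view (257,101). I estimate how far it protrudes.

Run:
```python
from h import *
c,w=cloud("side"); s=manip.get_state(); R=np.asarray(s["orientation"]);p=np.asarray(s["ee_pos"])
print(p)
for dz in (-10,0,5,10,15,20):
  print(dz,[np.round(proj(c,p+R@np.array([dx,dy,dz])),1) for dx,dy in((0,17),(0,36),(0,0))])
cv2.imwrite("pics/s4.png",cv2.resize(c["frame"][60:120,225:290,::-1],None,fx=9,fy=9,interpolation=cv2.INTER_NEAREST))
print(w[85:106:1,257].round(0).tolist())
```

```text
[ 554.58468964 -396.32879823  150.64756541]
-10 [array([255.9,  92.8]), array([256.2,  96.9]), array([255.6,  89.2])]
0 [array([256.1,  96.1]), array([256.4, 100.2]), array([255.8,  92.5])]
5 [array([256.2,  97.7]), array([256.5, 101.8]), array([255.9,  94.1])]
10 [array([256.3,  99.2]), array([256.6, 103.3]), array([256. ,  95.6])]
15 [array([256.4, 100.8]), array([256.7, 104.9]), array([256.1,  97.2])]
20 [array([256.5, 102.4]), array([256.8, 106.5]), array([256.2,  98.8])]
[[542.0, -316.0, 228.0], [541.0, -311.0, 229.0], [541.0, -312.0, 225.0], [541.0, -311.0, 223.0], [541.0, -311.0, 220.0], [547.0, -361.0, 183.0], [547.0, -363.0, 179.0], [547.0, -362.0, 176.0], [547.0, -361.0, 174.0], [548.0, -366.0, 167.0], [nan, nan, nan], [548.0, -362.0, 164.0], [nan, nan, nan], [550.0, -383.0, 142.0], [551.0, -383.0, 139.0], [550.0, -378.0, 139.0], [550.0, -377.0, 137.0], [551.0, -382.0, 131.0], [572.0, -567.0, -6.0], [570.0, -551.0, 2.0], [570.0, -550.0, -1.0]]
```

View pics/s4.png

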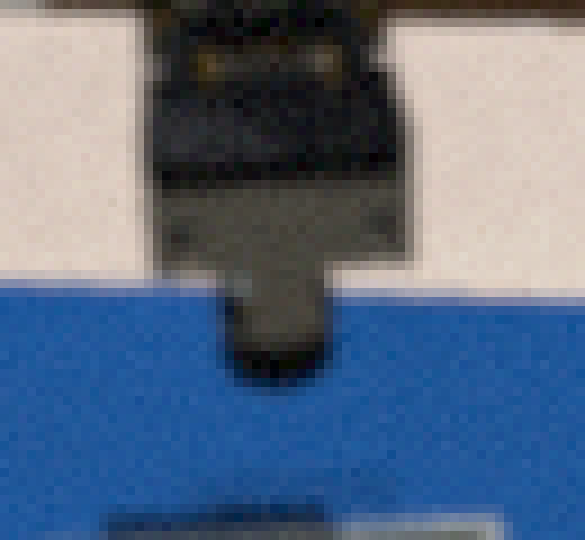

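The loupe's underside is about 20 mm below the TCP, so it is held near its top. It should touch the floor at TCP z of about 25.

```bash
python3 -m pendant '[[-0.007,0.008,0.03,0,0.03],[0,0,0.03,0,0.03],[0,0,0.03,0,0.03],[0,0,0.015,0,0.03]]' 7
python3 -c "
from h import *
need(559.5,-387.5,30,98.7)"
```

```text
time: 8.28
ee_pos: [561.0, -384.6, 44.9]
orientation: [[-0.991, -0.131, -0.015], [-0.131, 0.991, 0.016], [0.012, 0.018, -1.0]]
contact_force: [0.5, 0.3, 0.0]
grip_width: 33.5
t 8.28 pos [ 561.  -384.6   44.9] F [0.5 0.3 0. ] grip 33.5 y-axis deg 97.5 tool shift mm [ 1.7 -3.  14.9] turn -1.2
```

```bash
python3 -m pendant '[[0,-0.003,0.01,0,0.03],[0,0,0.003,0,0.03]]' 7
for i in 1 2 3; do python3 -m pendant '[[0,0,0.003,0,0.03]]' 7 | sed -n '2p;4,5p'; done
```

```text
time: 8.52
ee_pos: [561.4, -387.5, 31.3]
orientation: [[-0.991, -0.13, -0.015], [-0.131, 0.991, 0.016], [0.013, 0.018, -1.0]]
contact_force: [0.1, -0.2, -0.6]
grip_width: 33.6
ee_pos: [561.9, -387.9, 29.0]
contact_force: [-0.4, 0.1, -0.1]
grip_width: 33.4
ee_pos: [562.3, -388.2, 26.6]
contact_force: [-0.2, -0.1, -0.2]
grip_width: 33.6
ee_pos: [562.4, -388.0, 24.3]
contact_force: [-2.5, 3.3, 9.9]
grip_width: 33.5
```

```bash
python3 -m pendant '[[0,0,0,0,0.055],[0,0,0,0,0.055],[0,0,0,0,0.055]]' 7
python3 -m pendant '[[0,0,-0.015,0,0.055],[0,0,-0.05,0,0.055],[0,0,-0.05,0,0.055],[0,0,-0.03,0,0.055]]'
python3 -c "
from h import *
need(562,131.5,170,86)"
```

```text
time: 9.28
ee_pos: [562.9, -388.3, 25.0]
orientation: [[-0.991, -0.13, -0.011], [-0.13, 0.991, 0.014], [0.009, 0.015, -1.0]]
contact_force: [-0.1, 0.3, 0.3]
grip_width: 54.1
time: 9.78
ee_pos: [563.3, -389.9, 174.4]
orientation: [[-0.991, -0.129, -0.014], [-0.13, 0.991, 0.016], [0.012, 0.017, -1.0]]
contact_force: [-0.5, 0.4, -0.7]
grip_width: 55.5
t 9.78 pos [ 563.3 -389.9  174.4] F [-0.5  0.4 -0.7] grip 55.5 y-axis deg 97.4 tool shift mm [-66.4 517.   12.6] turn 11.4
```

Run:
```python
from h import *
c,w=cloud("top"); cv2.imwrite("pics/t5.png",c["frame"][:,:,::-1])
z=w[...,2]; m=np.zeros(z.shape,bool); m[157:205,203:274]=1; q=w[m&(z>75)&(w[...,0]>530)]
print(len(q),q.mean(0),q.min(0),q.max(0))
c,w=cloud("side"); cv2.imwrite("pics/s5.png",cv2.resize(c["frame"][20:220,180:400,::-1],None,fx=3,fy=3))
z=w[...,2]; m=np.zeros(z.shape,bool); m[233:316,190:246]=1; q=w[m&(z>75)]
print(len(q),q.mean(0),q.min(0),q.max(0))
```

```text
139 [564.69794413 131.67298292  84.40373824] [548.88837089 115.68227589  75.1786672 ] [582.79259458 147.41194998  93.45378099]
194 [567.7280689  133.94421258  82.28916569] [550.98072812 116.381754    75.27473141] [584.9099905  148.40245799  88.3709287 ]
```

View pics/s5.png

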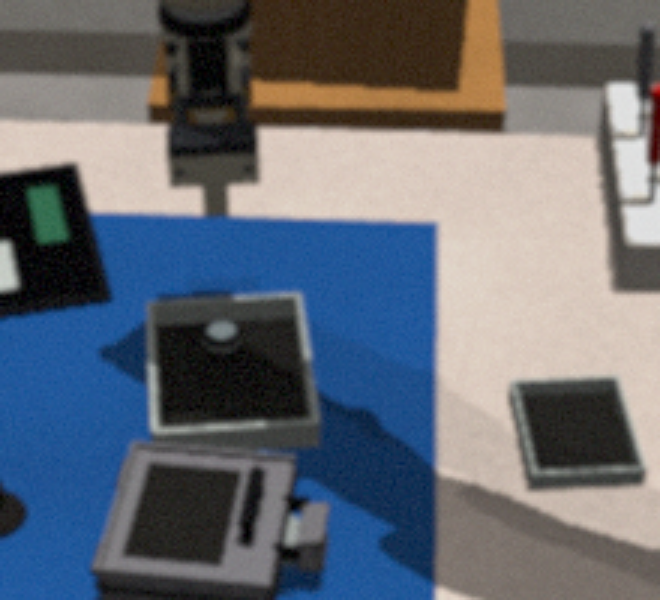

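View pics/t5.png

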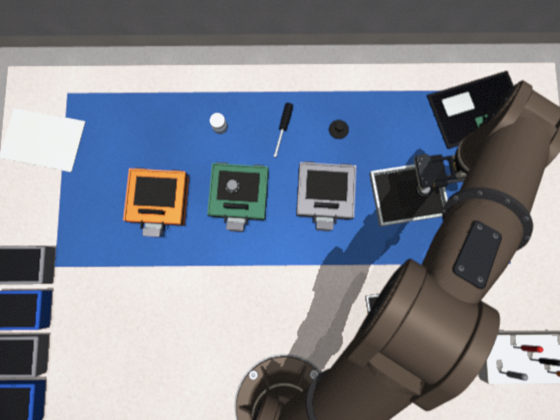

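The first loupe stands upright in the tray at side-view (254,130). The green one is still at (566,132).

```bash
python3 -m pendant '[[-0.0066,0.0517,0,0,0.07],[-0.0066,0.0517,0,0,0.07],[-0.0066,0.0517,0,0,0.07],[-0.0066,0.0517,0,0,0.07],[-0.0066,0.0517,0,0,0.07],[-0.0066,0.0517,0,0,0.07],[-0.0066,0.0517,0,0,0.07],[-0.0066,0.0517,0,0,0.07],[-0.0066,0.0517,0,0,0.07],[-0.0066,0.0517,0,0,0.07],[0,0,0,9,0.07]]' 7
python3 -c "
from h import *
need(566,132,120,86)"
```

```text
time: 11.25
ee_pos: [561.6, 145.7, 184.6]
orientation: [[-0.999, 0.032, -0.008], [0.032, 0.999, 0.012], [0.008, 0.012, -1.0]]
contact_force: [-0.3, -1.0, -0.4]
grip_width: 70.1
t 11.25 pos [561.6 145.7 184.6] F [-0.3 -1.  -0.4] grip 70.1 y-axis deg 88.2 tool shift mm [ -5.3 -14.3  64.4] turn 2.2
```

```bash
python3 -m pendant '[[-0.005,-0.014,0.04,2,0.07],[0,0,0.025,0,0.07],[0,0,0,0,0.07]]' 7
python3 -c "
from h import *
need(566,132,62,86)"
```

```text
time: 11.62
ee_pos: [565.7, 133.7, 118.8]
orientation: [[-0.998, 0.068, -0.007], [0.067, 0.998, 0.012], [0.007, 0.012, -1.0]]
contact_force: [-0.6, 0.5, 0.0]
grip_width: 70.0
t 11.62 pos [565.7 133.7 118.8] F [-0.6  0.5  0. ] grip 70.0 y-axis deg 86.1 tool shift mm [-0.9 -2.3 56.8] turn 0.1
```

```bash
python3 -m pendant '[[-0.001,-0.002,0.02,0,0.07],[0,0,0.02,0,0.07],[0,0,0.01,0,0.07],[0,0,0.002,0,0.07]]' 7
python3 -c "
from h import *
need(566,132,62,86)"
```

```text
time: 12.12
ee_pos: [568.7, 132.6, 70.2]
orientation: [[-0.998, 0.068, -0.001], [0.068, 0.998, 0.014], [0.002, 0.014, -1.0]]
contact_force: [-0.3, 0.0, 0.4]
grip_width: 70.2
t 12.12 pos [568.7 132.6  70.2] F [-0.3  0.   0.4] grip 70.2 y-axis deg 86.1 tool shift mm [ 2.6 -0.9  8.2] turn 0.1
```

```bash
python3 -m pendant '[[0.003,0,0.006,0,0.05],[0,0,0.003,0,0.045],[0,0,0.0005,0,0.03],[0,0,0.0005,0,0.03],[0,0,0,0,0.03]]' 7
python3 -m pendant '[[0,0,0,0,0.03],[0,0,0,0,0.03]]' 7
```

```text
time: 12.75
ee_pos: [566.6, 133.3, 61.6]
orientation: [[-0.998, 0.068, 0.001], [0.068, 0.998, 0.015], [-0.0, 0.015, -1.0]]
contact_force: [-0.6, -0.2, -0.4]
grip_width: 33.9
time: 13.0
ee_pos: [566.6, 133.3, 61.7]
orientation: [[-0.998, 0.068, 0.001], [0.068, 0.998, 0.015], [-0.0, 0.015, -1.0]]
contact_force: [-0.3, -0.0, -0.9]
grip_width: 33.9
```

```bash
python3 -m pendant '[[0,0,-0.01,0,0.03],[0,0,-0.04,0,0.03],[0,0,-0.04,0,0.03],[0,0,-0.03,0,0.03]]' 7
python3 -m pendant '[[-0.001,-0.05,0,0,0.03],[-0.001,-0.05,0,0,0.03],[-0.001,-0.05,0,0,0.03],[-0.001,-0.05,0,0,0.03],[-0.001,-0.05,0,0,0.03],[-0.001,-0.05,0,0,0.03],[-0.001,-0.05,0,0,0.03],[-0.001,-0.05,0,0,0.03],[0,0,0,-6,0.03],[0,0,0,-6,0.03]]' 7
python3 -c "
from h import *
need(547.5,-308.5,100,98.7)"
```

```text
time: 13.5
ee_pos: [565.0, 131.0, 184.6]
orientation: [[-0.998, 0.068, -0.003], [0.068, 0.998, 0.013], [0.004, 0.013, -1.0]]
contact_force: [-0.6, 1.0, -0.2]
grip_width: 33.5
time: 14.75
ee_pos: [549.0, -280.7, 189.5]
orientation: [[-0.989, -0.149, 0.011], [-0.149, 0.989, 0.014], [-0.013, 0.012, -1.0]]
contact_force: [-0.3, 0.1, -0.5]
grip_width: 34.1
t 14.75 pos [ 549.  -280.7  189.5] F [-0.3  0.1 -0.5] grip 34.1 y-axis deg 98.6 tool shift mm [  6.8 -28.3  89.1] turn -0.1
```

```bash
python3 -m pendant '[[0.0065,-0.028,0.03,0,0.03],[0,0,0.04,0,0.03],[0,0,0.03,0,0.03],[0,0,0.03,0,0.03]]' 7
python3 - <<'E'
from h import *
need(547.5,-308.5,20,98.7)
c,w=cloud("side"); cv2.imwrite("pics/s6.png",cv2.resize(c["frame"][60:200,190:330,::-1],None,fx=4,fy=4))
E
```

```text
time: 15.25
ee_pos: [551.1, -311.1, 61.8]
orientation: [[-0.989, -0.15, 0.02], [-0.149, 0.989, 0.01], [-0.021, 0.007, -1.0]]
contact_force: [-0.5, -0.5, -0.6]
grip_width: 33.7
t 15.25 pos [ 551.1 -311.1   61.8] F [-0.5 -0.5 -0.6] grip 33.7 y-axis deg 98.6 tool shift mm [ 4.1  2.8 41.8] turn -0.1
```

View pics/s6.png

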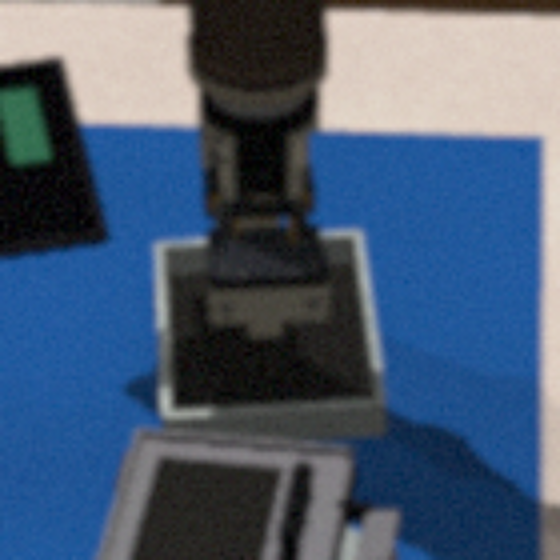

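The gripper is over the tray at crop (265,320), clear of the walls. I lower it.

```bash
python3 -m pendant '[[0.004,0.002,0.02,0,0.03],[0,0,0.012,0,0.03],[0,0,0.005,0,0.03]]' 7
for i in 1 2 3; do python3 -m pendant '[[0,0,0.003,0,0.03]]' 7 | sed -n '2p;4,5p'; done
```

```text
time: 15.68
ee_pos: [546.3, -308.0, 21.9]
orientation: [[-0.989, -0.15, 0.016], [-0.15, 0.989, 0.012], [-0.018, 0.01, -1.0]]
contact_force: [0.2, -0.8, -0.5]
grip_width: 33.5
ee_pos: [546.9, -308.2, 19.5]
contact_force: [-0.5, 0.3, -0.4]
grip_width: 33.6
ee_pos: [547.6, -308.5, 17.1]
contact_force: [0.3, 1.1, -2.1]
grip_width: 33.6
ee_pos: [548.0, -308.6, 14.4]
contact_force: [-0.5, -0.0, -0.9]
grip_width: 34.0
```

```bash
for i in 1 2; do python3 -m pendant '[[0,0,0.002,0,0.03]]' 7 | sed -n '2p;4,5p'; done
```

```text
ee_pos: [548.2, -308.6, 12.5]
contact_force: [-0.1, -0.5, -0.9]
grip_width: 33.8
ee_pos: [548.3, -308.7, 10.4]
contact_force: [0.2, -0.4, -0.2]
grip_width: 33.7
```

```bash
python3 -m pendant '[[0,0,0.0015,0,0.03]]' 7 | sed -n '2p;4,5p'
```

```text
ee_pos: [548.7, -308.7, 9.2]
contact_force: [-2.3, 1.6, 8.9]
grip_width: 33.8
```

Touchdown. I release and retreat.

```bash
python3 -m pendant '[[0,0,0,0,0.055],[0,0,0,0,0.055],[0,0,0,0,0.055]]' 7
python3 -m pendant '[[0,0,-0.015,0,0.055],[0,0,-0.05,0,0.055],[0,0,-0.05,0,0.055],[0,0,-0.05,0,0.055]]'
python3 - <<'E'
from h import *
need(512,-111,150,-4.1)
c,w=cloud("side"); cv2.imwrite("pics/s7.png",c["frame"][:,:,::-1])
c,w=cloud("top"); cv2.imwrite("pics/t7.png",c["frame"][:,:,::-1])
E
```

```text
time: 16.8
ee_pos: [548.6, -308.7, 9.2]
orientation: [[-0.988, -0.15, 0.02], [-0.15, 0.989, 0.011], [-0.021, 0.008, -1.0]]
contact_force: [1.3, -1.0, -0.1]
grip_width: 54.4
time: 17.3
ee_pos: [543.0, -309.5, 177.6]
orientation: [[-0.989, -0.15, 0.014], [-0.15, 0.989, 0.013], [-0.016, 0.011, -1.0]]
contact_force: [0.9, -0.2, -0.5]
grip_width: 54.6
t 17.3 pos [ 543.  -309.5  177.6] F [ 0.9 -0.2 -0.5] grip 54.6 y-axis deg 98.6 tool shift mm [  1.3 200.5  29.8] turn 102.7
```

View pics/s7.png

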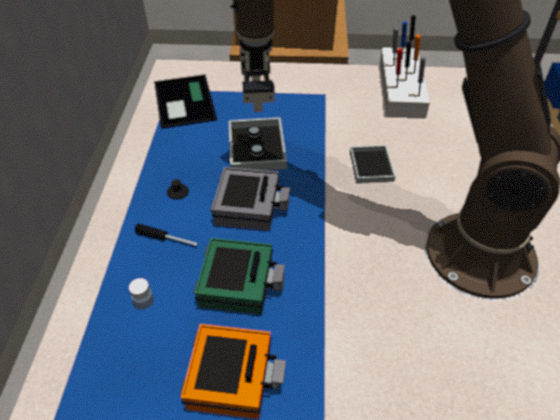

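View pics/t7.png

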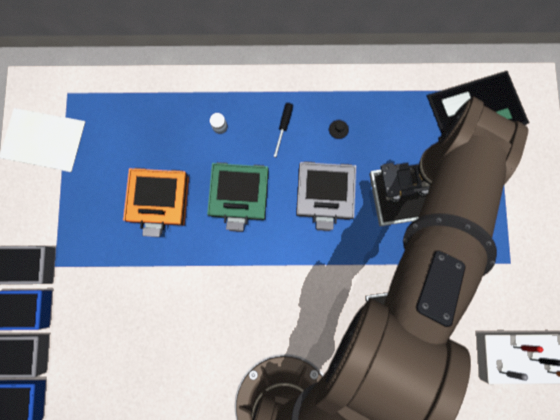

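Both loupes stand upright in the tray, at side-view (254,132) and (256,150), and all lids are clear. I turn the jaws along the case x axis and go to the grey handle.

```bash
python3 -m pendant '[[0,0.05,0,0,0.055],[0,0.05,0,0,0.055],[0,0.05,0,0,0.055],[0,0.05,0,0,0.055]]'
python3 -m pendant '[[0,0,0,10.5,0.055],[0,0,0,10.5,0.055],[0,0,0,10.5,0.055],[0,0,0,10.5,0.055],[0,0,0,10.5,0.055],[0,0,0,10.5,0.055],[0,0,0,10.5,0.055],[0,0,0,10.5,0.055],[0,0,0,10.5,0.055],[0,0,0,8,0.055]]'
python3 - <<'E'
from h import *
print(manip.get_state()["joints"])
c,w=cloud("side")
z=w[...,2]
for k,(a,b,e,f) in dict(orange=(240,335,280,395),green=(243,243,276,300),grey=(258,166,282,212)).items():
    m=np.zeros(z.shape,bool); m[b:f,a:e]=1; q=w[m&(z>80)&(z<95)]
    d=np.linalg.svd(q[:,:2]-q[:,:2].mean(0))[2][0]; print(k,len(q),q.mean(0),(q.min(0)+q.max(0))/2,np.degrees(np.arctan2(d[1],d[0])))
c,w=cloud("top");z=w[...,2]
for k,(a,b,e,f) in dict(orange=(130,203,175,222),green=(215,198,262,217),grey=(305,198,350,217)).items():
    m=np.zeros(z.shape,bool); m[b:f,a:e]=1; q=w[m&(z>80)&(z<95)]
    if len(q)<9: continue
    d=np.linalg.svd(q[:,:2]-q[:,:2].mean(0))[2][0]; print(k,len(q),q.mean(0),(q.min(0)+q.max(0))/2,np.degrees(np.arctan2(d[1],d[0])))
cv2.imwrite("pics/t8.png",c["frame"][:,:,::-1])
need(512,-111,150,-4.1)
E
```

```text
time: 17.9
ee_pos: [516.4, -114.0, 187.2]
orientation: [[-0.989, -0.142, 0.03], [-0.141, 0.99, 0.005], [-0.03, 0.0, -1.0]]
contact_force: [1.2, 0.4, 0.5]
grip_width: 55.2
time: 19.15
ee_pos: [515.1, -108.2, 193.7]
orientation: [[0.114, 0.993, 0.037], [0.993, -0.115, 0.009], [0.013, 0.036, -0.999]]
contact_force: [0.4, -0.0, 0.3]
grip_width: 55.2
[-0.29652684  0.30386696  0.5268105   1.91773154 -0.20887811  0.93494564
  0.21501087]
orange 242 [499.95826282 344.1437744   84.56853197] [500.2842471  342.83880312  84.77009977] 86.14716859560124
green 158 [512.93148509 123.67443363  84.35151632] [513.35918722 122.97725377  84.60825046] 85.47260907649806
grey 101 [ 513.42374887 -112.61540101   84.26986497] [ 513.63806224 -114.48874784   84.35407365] 85.8519453376438
orange 127 [497.60849893 342.76633003  86.04686405] [498.07439664 342.36073216  86.54686872] -93.43249252177338
green 130 [510.53161097 122.3853046   85.96165062] [511.06899837 122.85796583  85.93262161] -94.40258238541925
t 19.25 pos [ 515.2 -108.2  193.6] F [-0.  -0.2  0.6] grip 55.2 y-axis deg -6.4 tool shift mm [-3.7 -4.4 43.5] turn -2.3
```

```bash
python3 -m pendant '[[-0.004,-0.004,0.04,-2,0.055],[0,0,0.03,0,0.055],[0,0,0.02,0,0.055],[0,0,0,0,0.055]]' 6
python3 -c "
from h import *
need(512,-112,67,-4.1)"
```

```text
time: 19.75
ee_pos: [515.2, -110.6, 103.2]
orientation: [[0.059, 0.997, 0.041], [0.998, -0.059, 0.01], [0.012, 0.04, -0.999]]
contact_force: [0.4, -0.1, 0.3]
grip_width: 55.0
t 19.75 pos [ 515.2 -110.6  103.2] F [ 0.4 -0.1  0.3] grip 55.0 y-axis deg -3.4 tool shift mm [-2.1 -4.5 36.1] turn 0.7
```

```bash
python3 -m pendant '[[-0.002,-0.003,0.015,0,0.055],[0,0,0.012,0,0.055],[0,0,0.006,0,0.055]]' 6
python3 -c "
from h import *
need(512,-112,67,-4.1)"
```

```text
time: 20.12
ee_pos: [514.7, -112.4, 70.3]
orientation: [[0.056, 0.997, 0.044], [0.998, -0.056, 0.01], [0.013, 0.044, -0.999]]
contact_force: [-0.1, -0.1, -0.1]
grip_width: 54.8
t 20.12 pos [ 514.7 -112.4   70.3] F [-0.1 -0.1 -0.1] grip 54.8 y-axis deg -3.2 tool shift mm [ 0.2 -2.9  3.2] turn 0.9
```

```bash
python3 -m pendant '[[0,-0.002,0.004,0,0.035],[0,0,0.0005,0,0.03],[0,0,0,0,0.01],[0,0,0,0,0.01],[0,0,0,0,0.01]]' 6
python3 -m pendant '[[0,0,0,0,0.01]]' 6
```

```text
time: 20.75
ee_pos: [513.7, -112.2, 65.9]
orientation: [[0.055, 0.997, 0.046], [0.998, -0.056, 0.01], [0.012, 0.045, -0.999]]
contact_force: [2.7, -0.1, -4.3]
grip_width: 13.7
time: 20.88
ee_pos: [513.8, -112.2, 65.9]
orientation: [[0.055, 0.997, 0.046], [0.998, -0.056, 0.01], [0.012, 0.045, -0.999]]
contact_force: [0.5, -0.6, -2.8]
grip_width: 13.4
```

```bash
for i in 1 2 3 4; do python3 -m pendant '[[0,0,-0.001,0,0.01]]' 6 | sed -n '1,2p;4,5p'; done
```

```text
time: 21.0
ee_pos: [514.0, -112.3, 66.9]
contact_force: [3.2, -0.0, -4.7]
grip_width: 13.1
time: 21.12
ee_pos: [514.4, -112.3, 68.0]
contact_force: [3.7, -0.2, -5.1]
grip_width: 13.9
time: 21.25
ee_pos: [514.7, -112.3, 69.1]
contact_force: [3.2, -0.1, -5.4]
grip_width: 13.8
time: 21.38
ee_pos: [515.1, -112.4, 70.3]
contact_force: [5.6, -0.3, -5.0]
grip_width: 13.8
```

```bash
for i in 1 2 3; do python3 -m pendant '[[0,0,-0.001,0,0.01]]' 6 | sed -n '2p;4,5p'; done
cat >> h.py <<'E'
def lid(tag,hx,hy,a=-4.1,cam="side"):
    c,w=cloud(cam); t=np.radians(a); ex=np.array([np.cos(t),np.sin(t)]); ey=np.array([-np.sin(t),np.cos(t)])
    l=w[...,:2]-np.array([hx,hy])-45*ex; X=l@ex; Y=l@ey; z=w[...,2]
    for y0,y1 in((-70,-42),(42,70),(-70,70)):
        m=(X>-66)&(X<60)&(Y>y0)&(Y<y1)&(z>45)&(z<90)&~((abs(Y)<40)&(abs(X+45)<16))
        if m.sum()>15:
            k=np.polyfit(X[m],z[m],1); r=z[m]-np.polyval(k,X[m]); g=abs(r)<6
            if g.sum()>15: k=np.polyfit(X[m][g],z[m][g],1)
            print(cam,tag,(y0,y1),int(m.sum()),"slope (neg=raised)",k[0].round(4),"z front",np.polyval(k,-70).round(1))
    m=(X>-108)&(X<-88)&(abs(Y)<20)&(z>40)&(z<75); print("  pad z",np.median(z[m]) if m.any() else None,int(m.sum()))
    return c
E
python3 - <<'E'
from h import *
c=lid("grey",512,-112); cv2.imwrite("pics/s9.png",cv2.resize(c["frame"][100:300,160:340,::-1],None,fx=3,fy=3))
for k,x,y in(("green",512,123),("orange",499,343)): lid(k,x,y)
for k,x,y in(("grey",512,-112),("green",512,123),("orange",499,343)): lid(k,x,y,cam="top")
need(0,0)
E
```

```text
ee_pos: [515.5, -112.4, 71.5]
contact_force: [4.3, 1.0, -4.4]
grip_width: 13.8
ee_pos: [515.9, -112.4, 72.7]
contact_force: [4.6, -0.4, -4.6]
grip_width: 13.7
ee_pos: [516.4, -112.5, 73.9]
contact_force: [4.4, -1.1, -6.4]
grip_width: 13.9
side grey (-70, -42) 153 slope (neg=raised) -0.0704 z front 65.3
side grey (42, 70) 416 slope (neg=raised) -0.0578 z front 64.6
side grey (-70, 70) 1423 slope (neg=raised) -0.0641 z front 65.0
  pad z 68.8708805059282 100
side green (-70, -42) 514 slope (neg=raised) 0.0032 z front 55.2
side green (42, 70) 614 slope (neg=raised) 0.0029 z front 55.2
side green (-70, 70) 2516 slope (neg=raised) 0.0051 z front 55.3
  pad z 58.90045819455594 120
side orange (-70, -42) 809 slope (neg=raised) 0.0068 z front 55.0
side orange (42, 70) 999 slope (neg=raised) 0.0032 z front 55.1
side orange (-70, 70) 3933 slope (neg=raised) 0.0051 z front 55.2
  pad z 55.079570775649415 196
top grey (42, 70) 405 slope (neg=raised) -0.0663 z front 65.9
top grey (-70, 70) 476 slope (neg=raised) -0.0665 z front 66.0
  pad z None 0
top green (-70, -42) 489 slope (neg=raised) 0.0004 z front 56.6
top green (42, 70) 483 slope (neg=raised) 0.008 z front 56.1
top green (-70, 70) 2073 slope (neg=raised) 0.0039 z front 56.7
  pad z 60.17682160079755 104
top orange (-70, -42) 479 slope (neg=raised) 0.0042 z front 56.6
top orange (42, 70) 490 slope (neg=raised) 0.0038 z front 56.8
top orange (-70, 70) 2065 slope (neg=raised) 0.0031 z front 57.0
  pad z 56.502933642216135 116
t 22.05 pos [ 516.4 -112.5   73.9] F [ 6.1 -0.4 -4.6] grip 14.0 y-axis deg -3.2 tool shift mm [  84.  -521.1  -25.4]
```

View pics/s9.png

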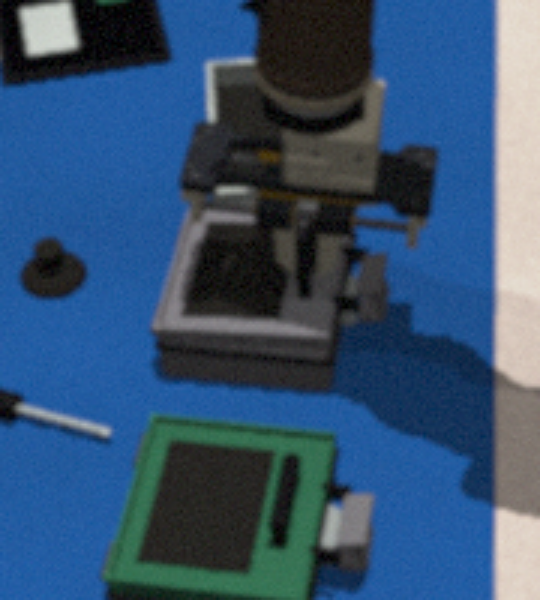

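The grey lid rises to about 0.068 rad with only about 5 N, so its catch is not holding. I lower it and let go. The pad heights suggest green is not engaged (about 60 mm) and orange is home (about 56.5 mm); tugs will confirm.

```bash
python3 -m pendant '[[0,0,0.003,0,0.01],[0,0,0.003,0,0.01],[0,0,0.002,0,0.01]]' 6
python3 -m pendant '[[0,0,0.0005,0,0.05],[0,0,0,0,0.05],[0,0,0,0,0.055]]' 6
```

```text
time: 22.42
ee_pos: [513.8, -112.3, 65.1]
orientation: [[0.055, 0.997, 0.046], [0.998, -0.056, 0.01], [0.013, 0.046, -0.999]]
contact_force: [-0.4, -0.1, 7.5]
grip_width: 13.6
time: 22.8
ee_pos: [514.0, -112.3, 64.5]
orientation: [[0.055, 0.997, 0.046], [0.998, -0.056, 0.01], [0.013, 0.046, -0.999]]
contact_force: [0.9, -0.2, -0.3]
grip_width: 38.9
```

```bash
python3 -m pendant '[[0,0,-0.02,0,0.055],[0,0,-0.04,0,0.055],[0.039,0,0,0,0.055],[0.039,0,0,0,0.055],[0.039,0,0,0,0.055],[0.039,0,0,0,0.055],[0.039,0,0,0,0.055],[0.039,0,0,0,0.055]]' 6
python3 - <<'E'
from h import *
need(512,123,110,-4.1)
lid("grey",512,-112)
E
```

```text
time: 23.8
ee_pos: [526.1, 123.9, 130.5]
orientation: [[0.063, 0.997, 0.05], [0.998, -0.063, 0.009], [0.012, 0.049, -0.999]]
contact_force: [0.0, -0.3, 2.0]
grip_width: 55.0
t 23.8 pos [526.1 123.9 130.5] F [ 0.  -0.3  2. ] grip 55.0 y-axis deg -3.6 tool shift mm [ -2.  -15.   19.8] turn 0.5
side grey (-70, -42) 36 slope (neg=raised) 0.1892 z front 52.9
side grey (-70, 70) 130 slope (neg=raised) 0.0075 z front 54.9
  pad z 58.61304430374287 90
```

```bash
python3 -m pendant '[[-0.002,-0.014,0.02,0,0.055],[0,0,0.02,0,0.055],[0,0,0.01,0,0.055]]' 6
python3 - <<'E'
from h import *
need(512,123,66,-4.1)
E
```

```text
time: 24.22
ee_pos: [515.1, 132.9, 79.4]
orientation: [[0.051, 0.997, 0.052], [0.999, -0.052, 0.014], [0.017, 0.051, -0.999]]
contact_force: [-0.2, 0.1, -0.2]
grip_width: 54.8
t 24.23 pos [515.1 132.9  79.4] F [-0.2  0.1 -0.2] grip 54.8 y-axis deg -3.0 tool shift mm [-10.3  -3.2  13. ] turn 1.1
```

```bash
python3 -m pendant '[[-0.01,-0.003,0,0,0.055],[0,0,0.009,0,0.045],[0,0,0.003,0,0.035]]' 6
python3 - <<'E'
from h import *
need(512,123,66,-4.1)
E
```

```text
time: 24.6
ee_pos: [512.5, 121.6, 67.0]
orientation: [[0.053, 0.997, 0.053], [0.998, -0.054, 0.014], [0.017, 0.052, -0.999]]
contact_force: [0.9, 0.4, 0.0]
grip_width: 39.6
t 24.6 pos [512.5 121.6  67. ] F [0.9 0.4 0. ] grip 39.6 y-axis deg -3.1 tool shift mm [ 1.4 -0.6  1. ] turn 1.0
```

```bash
python3 -m pendant '[[0,0,0.001,0,0.01],[0,0,0,0,0.01],[0,0,0,0,0.01],[0,0,0,0,0.01],[0,0,0,0,0.01]]' 6
for i in 1 2 3; do python3 -m pendant '[[0,0,-0.001,0,0.01]]' 6 | sed -n '1,2p;4,5p'; done
```

```text
time: 25.22
ee_pos: [513.2, 121.6, 66.3]
orientation: [[0.053, 0.997, 0.054], [0.998, -0.054, 0.014], [0.017, 0.053, -0.998]]
contact_force: [1.0, -0.1, -1.3]
grip_width: 13.8
time: 25.35
ee_pos: [513.5, 121.6, 67.3]
contact_force: [3.1, -0.4, -3.5]
grip_width: 13.8
time: 25.48
ee_pos: [513.9, 121.6, 68.4]
contact_force: [2.8, 0.3, -3.6]
grip_width: 13.5
time: 25.6
ee_pos: [514.2, 121.6, 69.6]
contact_force: [3.6, -0.3, -4.5]
grip_width: 13.6
```

```bash
for i in 1 2 3 4; do python3 -m pendant '[[0,0,-0.001,0,0.01]]' 6 | sed -n '1,2p;4,5p'; done
python3 - <<'E'
from h import *
lid("green",512,123);lid("green",512,123,cam="top")
E
```

```text
time: 25.72
ee_pos: [514.6, 121.6, 70.8]
contact_force: [5.1, -0.4, -5.0]
grip_width: 13.5
time: 25.85
ee_pos: [515.0, 121.5, 72.0]
contact_force: [5.0, -1.1, -4.4]
grip_width: 13.6
time: 25.98
ee_pos: [515.4, 121.5, 73.2]
contact_force: [5.0, -0.8, -4.2]
grip_width: 13.6
time: 26.1
ee_pos: [515.9, 121.5, 74.4]
contact_force: [4.9, 0.8, -6.0]
grip_width: 13.3
side green (-70, -42) 107 slope (neg=raised) -0.0592 z front 63.9
side green (42, 70) 616 slope (neg=raised) -0.0643 z front 64.9
side green (-70, 70) 1924 slope (neg=raised) -0.064 z front 65.0
  pad z 69.38931975690855 147
top green (-70, -42) 486 slope (neg=raised) -0.0632 z front 65.9
top green (-70, 70) 692 slope (neg=raised) -0.0616 z front 65.9
  pad z None 0
```

The green lid rose to about 0.065–0.07 rad, well past its play, so its catch is not holding either. I lower it and go on to orange.

```bash
python3 -m pendant '[[0,0,0.003,0,0.01],[0,0,0.003,0,0.01],[0,0,0.002,0,0.01]]' 6
python3 -m pendant '[[0,0,0.0005,0,0.05],[0,0,0,0,0.05],[0,0,0,0,0.055]]' 6
python3 -m pendant '[[0,0,-0.02,0,0.055],[0,0,-0.04,0,0.055],[0.036,-0.003,0,0,0.055],[0.036,-0.003,0,0,0.055],[0.036,-0.003,0,0,0.055],[0.036,-0.003,0,0,0.055],[0.036,-0.003,0,0,0.055],[0.036,-0.003,0,0,0.055]]' 6
python3 - <<'E'
from h import *
need(499,343,110,-4.1)
lid("green",512,123)
E
```

```text
time: 26.58
ee_pos: [513.3, 121.8, 65.6]
orientation: [[0.053, 0.997, 0.054], [0.998, -0.054, 0.014], [0.017, 0.053, -0.998]]
contact_force: [-1.9, -0.4, 6.7]
grip_width: 13.6
time: 26.95
ee_pos: [513.8, 122.0, 65.1]
orientation: [[0.053, 0.997, 0.055], [0.998, -0.054, 0.015], [0.018, 0.054, -0.998]]
contact_force: [-0.9, 0.4, 0.0]
grip_width: 39.1
time: 27.95
ee_pos: [505.9, 340.8, 131.1]
orientation: [[0.06, 0.997, 0.057], [0.998, -0.061, 0.015], [0.018, 0.056, -0.998]]
contact_force: [0.4, 0.5, 0.7]
grip_width: 54.9
t 27.95 pos [505.9 340.8 131.1] F [0.4 0.5 0.7] grip 54.9 y-axis deg -3.5 tool shift mm [ 1.4 -8.2 20.7] turn 0.6
side green (-70, -42) 39 slope (neg=raised) -0.1107 z front 68.9
side green (42, 70) 137 slope (neg=raised) -0.011 z front 56.4
side green (-70, 70) 504 slope (neg=raised) -0.0216 z front 58.0
  pad z 59.419148437991794 94
```

```bash
python3 -m pendant '[[0,-0.007,0.02,0,0.055],[0,0,0.02,0,0.055],[0,0,0.01,0,0.055]]' 6
python3 - <<'E'
from h import *
need(499,343,66,-4.1)
E
```

```text
time: 28.38
ee_pos: [500.5, 351.6, 80.2]
orientation: [[0.05, 0.997, 0.059], [0.998, -0.051, 0.021], [0.024, 0.058, -0.998]]
contact_force: [1.3, -0.4, 0.0]
grip_width: 55.2
t 28.38 pos [500.5 351.6  80.2] F [ 1.3 -0.4  0. ] grip 55.2 y-axis deg -2.9 tool shift mm [-9.  -1.9 13.9] turn 1.2
```

```bash
python3 -m pendant '[[-0.009,-0.002,0,0,0.055],[0,0,0.009,0,0.045],[0,0,0.004,0,0.035]]' 6
python3 -m pendant '[[0,0,0.001,0,0.01],[0,0,0,0,0.01],[0,0,0,0,0.01],[0,0,0,0,0.01]]' 6
```

```text
time: 28.75
ee_pos: [499.3, 341.6, 66.9]
orientation: [[0.051, 0.997, 0.06], [0.998, -0.052, 0.021], [0.024, 0.058, -0.998]]
contact_force: [-0.3, -0.3, 1.2]
grip_width: 39.7
time: 29.25
ee_pos: [500.2, 341.8, 66.2]
orientation: [[0.052, 0.997, 0.061], [0.998, -0.053, 0.021], [0.024, 0.06, -0.998]]
contact_force: [1.5, 0.3, -2.2]
grip_width: 13.7
```

```bash
for i in 1 2; do python3 -m pendant '[[0,0,-0.001,0,0.01]]' 6 | sed -n '1,2p;4,5p'; done
```

```text
time: 29.38
ee_pos: [500.5, 341.7, 67.2]
contact_force: [3.5, -0.5, -4.1]
grip_width: 13.4
time: 29.5
ee_pos: [500.8, 341.7, 68.2]
contact_force: [4.1, -0.1, -4.6]
grip_width: 13.9
```

```bash
python3 -m pendant '[[0,0,-0.0007,0,0.01]]' 6 | sed -n '1,2p;4,5p'
```

```text
time: 29.62
ee_pos: [501.0, 341.7, 69.1]
contact_force: [2.9, -0.9, -4.6]
grip_width: 13.3
```

```bash
for i in 1 2; do python3 -m pendant '[[0,0,-0.0005,0,0.01]]' 6 | sed -n '1,2p;4,5p';done
python3 - <<'E'
from h import *
lid("orange",499,343);lid("orange",499,343,cam="top")
E
```

```text
time: 29.75
ee_pos: [501.1, 341.7, 69.6]
contact_force: [3.6, 1.2, -8.5]
grip_width: 13.7
time: 29.88
ee_pos: [501.1, 341.6, 69.9]
contact_force: [5.1, 0.6, -8.3]
grip_width: 14.0
side orange (-70, -42) 144 slope (neg=raised) -0.0186 z front 58.3
side orange (42, 70) 992 slope (neg=raised) -0.0229 z front 58.9
side orange (-70, 70) 2613 slope (neg=raised) -0.0231 z front 59.2
  pad z 59.478129032029756 178
top orange (-70, -42) 477 slope (neg=raised) -0.0271 z front 60.7
top orange (42, 70) 26 slope (neg=raised) -0.0399 z front 62.5
top orange (-70, 70) 1034 slope (neg=raised) -0.0249 z front 60.8
  pad z 61.46430802340274 33
```

```bash
for i in 1 2; do python3 -m pendant '[[0,0,-0.0007,0,0.01]]' 6 | sed -n '1,2p;4,5p';done
```

```text
time: 30.1
ee_pos: [501.1, 341.5, 70.5]
contact_force: [5.0, 1.0, -7.2]
grip_width: 13.8
time: 30.22
ee_pos: [501.0, 341.4, 71.1]
contact_force: [4.5, 0.9, -7.0]
grip_width: 13.5
```

```bash
python3 - <<'E'
from h import *
lid("orange",499,343);lid("orange",499,343,cam="top")
E
python3 -m pendant '[[0,0,0.003,0,0.01],[0,0,0.002,0,0.01]]' 6
python3 -m pendant '[[0,0,0.0005,0,0.05],[0,0,0,0,0.05],[0,0,0,0,0.055]]' 6
```

```text
side orange (-70, -42) 140 slope (neg=raised) -0.0439 z front 60.8
side orange (42, 70) 1003 slope (neg=raised) -0.0221 z front 58.9
side orange (-70, 70) 2634 slope (neg=raised) -0.0213 z front 59.0
  pad z 59.55139279202314 182
top orange (-70, -42) 477 slope (neg=raised) -0.0232 z front 60.4
top orange (42, 70) 26 slope (neg=raised) -0.0265 z front 61.4
top orange (-70, 70) 1032 slope (neg=raised) -0.0219 z front 60.6
  pad z 61.232293607537486 37
time: 30.58
ee_pos: [500.1, 341.7, 66.7]
orientation: [[0.052, 0.997, 0.061], [0.998, -0.053, 0.021], [0.025, 0.06, -0.998]]
contact_force: [-1.1, -1.1, 7.6]
grip_width: 13.6
time: 30.95
ee_pos: [499.7, 342.4, 66.6]
orientation: [[0.051, 0.997, 0.06], [0.998, -0.052, 0.022], [0.025, 0.059, -0.998]]
contact_force: [-0.1, 0.9, 0.1]
grip_width: 39.4
```

Orange is held: the lid stayed at about 0.025 rad while the grip slipped at 7–8 N. Only green and grey need pressing, so I back off and locate their pads.

```bash
python3 -m pendant '[[0,0,-0.02,0,0.03],[0,0,-0.04,0,0],[-0.036,0,0,0,0],[-0.036,0,0,0,0],[-0.036,0,0,0,0],[-0.036,0,0,0,0],[-0.036,0,0,0,0],[-0.036,-0.02,0,0,0],[0,-0.02,0,0,0]]' 6
python3 - <<'E'
from h import *
lid("orange",499,343);lid("orange",499,343,cam="top")
c,w=cloud("top"); z=w[...,2]
for k,x,y in(("grey",512,-112),("green",512,123),("orange",499,343)):
    t=np.radians(-4.1); ex=np.array([np.cos(t),np.sin(t)]); ey=np.array([-ex[1],ex[0]])
    l=w[...,:2]-np.array([x,y])-45*ex; X=l@ex;Y=l@ey
    m=(X<-80)&(X>-125)&(abs(Y)<35)&(z>48)&(z<70)
    if m.sum()>10: print(k,m.sum(),"X",X[m].min(),X[m].max(),"Y",Y[m].min(),Y[m].max(),"z",np.median(z[m]), "world",w[m].mean(0))
need(459,127,100,-4.1)
cv2.imwrite("pics/t10.png",c["frame"][:,:,::-1])
E
```

```text
time: 32.08
ee_pos: [445.5, 121.9, 120.7]
orientation: [[0.05, 0.997, 0.063], [0.998, -0.052, 0.024], [0.027, 0.062, -0.998]]
contact_force: [0.2, 0.5, 1.0]
grip_width: 0.4
side orange (-70, -42) 804 slope (neg=raised) 0.0047 z front 55.1
side orange (42, 70) 982 slope (neg=raised) 0.0025 z front 55.2
side orange (-70, 70) 3920 slope (neg=raised) 0.0045 z front 55.3
  pad z 54.92623712871 200
top orange (-70, -42) 438 slope (neg=raised) 0.0104 z front 56.3
top orange (42, 70) 487 slope (neg=raised) 0.0023 z front 56.8
top orange (-70, 70) 2037 slope (neg=raised) 0.0054 z front 56.9
  pad z 56.614410676869056 113
grey 157 X -105.96792772237607 -80.09323527819512 Y -31.79812145675925 29.085493319707783 z 58.73457126713333 world [ 463.03392104 -109.68257823   59.12432575]
orange 164 X -107.69409064723571 -80.89241113792721 Y -31.216842123406327 28.952288408158786 z 55.89645908158229 world [448.82383948 346.20197047  56.07519248]
t 32.23 pos [445.8 125.  120.9] F [ 0.5 -0.1  0.3] grip 0.4 y-axis deg -2.7 tool shift mm [ 2.  11.8 21.7] turn 1.4
```

View pics/t10.png

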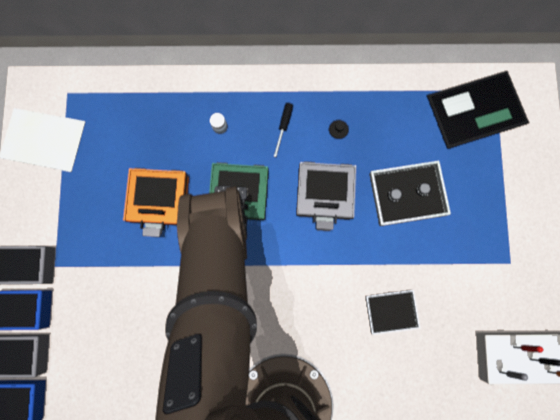

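The top view shows both loupes in the tray at (396,195) and (425,188), the orange lid shut, and the gripper over green. I press the green pad.

```bash
python3 -m pendant '[[0.002,0.012,0.02,0,0],[0,0,0.02,0,0],[0,0,0.008,0,0]]' 6
python3 -c "
from h import *
need(459,127,64,-4.1)"
```

```text
time: 32.6
ee_pos: [465.3, 130.4, 74.0]
orientation: [[0.041, 0.997, 0.069], [0.999, -0.043, 0.027], [0.03, 0.067, -0.997]]
contact_force: [-0.7, 0.2, 0.1]
grip_width: 0.6
t 32.6 pos [465.3 130.4  74. ] F [-0.7  0.2  0.1] grip 0.6 y-axis deg -2.5 tool shift mm [-4.  -6.8  9.5] turn 1.6
```

```bash
python3 -m pendant '[[-0.003,-0.007,0.004,0,0],[0,-0.001,0.003,0,0]]' 6
for i in 1 2; do python3 -m pendant '[[0,0,0.0015,0,0]]' 6| sed -n '1,2p;4p'; done
```

```text
time: 32.85
ee_pos: [458.0, 128.1, 66.2]
orientation: [[0.041, 0.997, 0.069], [0.999, -0.043, 0.027], [0.03, 0.068, -0.997]]
contact_force: [-0.2, -0.2, -1.0]
grip_width: 0.3
time: 32.98
ee_pos: [458.1, 128.3, 65.0]
contact_force: [-0.8, 0.1, -1.1]
time: 33.1
ee_pos: [458.4, 128.5, 63.7]
contact_force: [-0.7, 0.4, -0.4]
```

```bash
for i in 1 2 3 4; do python3 -m pendant '[[0,0,0.0015,0,0]]' 6| sed -n '1,2p;4p'; done
```

```text
time: 33.22
ee_pos: [458.6, 128.6, 62.5]
contact_force: [-1.8, 0.0, 6.3]
time: 33.35
ee_pos: [458.8, 128.8, 61.2]
contact_force: [-0.4, 0.0, 3.0]
time: 33.48
ee_pos: [459.0, 128.8, 59.8]
contact_force: [0.2, 0.1, 0.8]
time: 33.6
ee_pos: [459.3, 129.0, 58.2]
contact_force: [0.9, -0.1, -0.2]
```

```bash
for i in 1 2; do python3 -m pendant '[[0,0,0.001,0,0]]' 6| sed -n '1,2p;4p'; done
```

```text
time: 33.72
ee_pos: [459.4, 129.0, 57.1]
contact_force: [-2.7, -0.4, 10.7]
time: 33.85
ee_pos: [459.4, 129.1, 56.6]
contact_force: [-7.1, -2.0, 25.2]
```

The green pad snapped (6 N peak, then a drop) and reached its stop. Now grey.

```bash
python3 -m pendant '[[0,0,-0.01,0,0],[0,0,-0.04,0,0],[-0.04,0,0,0,0],[-0.04,0,0,0,0],[-0.04,0,0,0,0],[-0.04,0,0,0,0],[-0.04,0,0,0,0],[-0.034,0,0,0,0]]' 6
python3 - <<'E'
from h import *
need(459,-108,90,-4.1)
lid("green",512,123,cam="top")
lid("green",512,123)
E
```

```text
time: 34.85
ee_pos: [448.8, -109.1, 102.1]
orientation: [[0.032, 0.997, 0.075], [0.999, -0.034, 0.031], [0.033, 0.074, -0.997]]
contact_force: [-0.3, 0.5, -0.6]
grip_width: 0.5
t 34.85 pos [ 448.8 -109.1  102.1] F [-0.3  0.5 -0.6] grip 0.5 y-axis deg -1.9 tool shift mm [ 1.   9.3 12.8] turn 2.2
top green (-70, -42) 489 slope (neg=raised) -0.0031 z front 56.9
top green (42, 70) 484 slope (neg=raised) 0.0088 z front 56.1
top green (-70, 70) 2068 slope (neg=raised) 0.0023 z front 56.8
  pad z 56.542821993918324 112
side green (-70, -42) 514 slope (neg=raised) 0.0047 z front 55.1
side green (42, 70) 618 slope (neg=raised) 0.0036 z front 55.1
side green (-70, 70) 2523 slope (neg=raised) 0.0049 z front 55.3
  pad z 54.86019771289625 137
```

The green pad is now at 56.5 mm, home, and the lid is shut.

```bash
python3 -m pendant '[[0,0.009,0.015,0,0],[0,0,0.012,0,0]]' 6
python3 -c "
from h import *
need(459,-108,66,-4.1)"
```

```text
time: 35.2
ee_pos: [460.5, -110.9, 76.1]
orientation: [[0.038, 0.996, 0.077], [0.999, -0.04, 0.029], [0.032, 0.076, -0.997]]
contact_force: [0.4, 0.2, -0.1]
grip_width: 0.4
t 35.2 pos [ 460.5 -110.9   76.1] F [ 0.4  0.2 -0.1] grip 0.4 y-axis deg -2.3 tool shift mm [ 2.5 -2.3 10.1] turn 1.8
```

```bash
python3 -m pendant '[[0.002,-0.003,0.006,0,0],[0,-0.001,0.005,0,0]]' 6
for i in 1 2 3; do python3 -m pendant '[[0,0,0.0015,0,0]]' 6| sed -n '1,2p;4p'; done
```

```text
time: 35.45
ee_pos: [456.2, -107.0, 63.7]
orientation: [[0.036, 0.996, 0.075], [0.999, -0.039, 0.03], [0.032, 0.074, -0.997]]
contact_force: [0.5, -0.6, 1.0]
grip_width: 0.4
time: 35.58
ee_pos: [455.6, -106.8, 62.1]
contact_force: [-3.6, -2.3, 4.4]
time: 35.7
ee_pos: [455.1, -106.8, 60.6]
contact_force: [-0.3, -0.5, 1.1]
time: 35.83
ee_pos: [455.6, -106.6, 59.2]
contact_force: [0.4, -0.1, -0.3]
```

```bash
for i in 1 2; do python3 -m pendant '[[0,0,0.0012,0,0]]' 6| sed -n '1,2p;4p'; done
```

```text
time: 35.95
ee_pos: [456.0, -106.5, 58.0]
contact_force: [-0.4, 0.2, 0.7]
time: 36.08
ee_pos: [456.2, -106.5, 57.0]
contact_force: [-3.9, -0.5, 14.0]
```

Snapped to its stop. I retreat and check everything.

```bash
python3 -m pendant '[[0,0,-0.01,0,0],[0,0,-0.05,0,0],[0,0,-0.05,0,0],[0,0,-0.05,0,0],[0,-0.05,0,0,0],[0,-0.05,0,0,0],[0,0,0,0,0]]' 6
python3 - <<'E'
from h import *
for cam in("top","side"):
  for k,x,y in(("grey",512,-112),("green",512,123),("orange",499,343)): lid(k,x,y,cam=cam)
for n in("top","side"): c,w=cloud(n); cv2.imwrite(f"pics/{n}11.png",c["frame"][:,:,::-1])
c,w=cloud("top"); z=w[...,2]; m=np.zeros(z.shape,bool); m[160:228,372:450]=1
t=np.radians(8.7); ex=np.array([np.cos(t),np.sin(t)]); ey=np.array([-ex[1],ex[0]])
l=w[...,:2]-np.array([553.5,-348]);X=l@ex;Y=l@ey
n,L,st,ce=cv2.connectedComponentsWithStats((m&(z>22)&(abs(X)<66)&(abs(Y)<84)).astype(np.uint8))
for i in range(1,n):
  if st[i,4]>10: print("loupe in tray frame",X[L==i].mean(),Y[L==i].mean(),np.median(z[L==i]))
need(0,0)
E
```

```text
time: 36.95
ee_pos: [342.7, -108.7, 216.7]
orientation: [[0.037, 0.996, 0.079], [0.999, -0.04, 0.029], [0.032, 0.078, -0.996]]
contact_force: [0.6, -0.5, -0.5]
grip_width: 0.5
top grey (-70, -42) 487 slope (neg=raised) 0.0012 z front 56.0
top grey (42, 70) 486 slope (neg=raised) 0.0014 z front 56.3
top grey (-70, 70) 2077 slope (neg=raised) 0.0022 z front 56.4
  pad z 55.49915532346449 55
top green (-70, -42) 495 slope (neg=raised) -0.0045 z front 56.8
top green (42, 70) 482 slope (neg=raised) 0.0003 z front 56.9
top green (-70, 70) 2073 slope (neg=raised) 0.0024 z front 56.9
  pad z 56.73737963919291 114
top orange (-70, -42) 486 slope (neg=raised) 0.0068 z front 56.5
top orange (42, 70) 495 slope (neg=raised) 0.0065 z front 56.4
top orange (-70, 70) 2082 slope (neg=raised) 0.0072 z front 56.7
  pad z 56.73572732588241 114
side grey (-70, -42) 330 slope (neg=raised) 0.0053 z front 55.0
side grey (42, 70) 402 slope (neg=raised) 0.0038 z front 55.3
side grey (-70, 70) 1680 slope (neg=raised) 0.004 z front 55.4
  pad z 54.34248846748949 91
side green (-70, -42) 516 slope (neg=raised) 0.0011 z front 55.3
side green (42, 70) 622 slope (neg=raised) 0.0048 z front 55.2
side green (-70, 70) 2521 slope (neg=raised) 0.0036 z front 55.3
  pad z 54.56987870636567 135
side orange (-70, -42) 801 slope (neg=raised) 0.0038 z front 55.1
side orange (42, 70) 993 slope (neg=raised) 0.0019 z front 55.2
side orange (-70, 70) 3924 slope (neg=raised) 0.0044 z front 55.3
  pad z 54.96607943239576 197
loupe in tray frame 3.465424547616048 -37.77955654619802 31.60285430220017
loupe in tray frame 0.14458177557186036 43.0525671156029 32.36047559411304
t 37.4 pos [ 346.2 -108.9  216.5] F [0.3 0.4 0.5] grip 0.9 y-axis deg -2.2 tool shift mm [  96.  -349.1  -24.2]
```

View pics/top11.png

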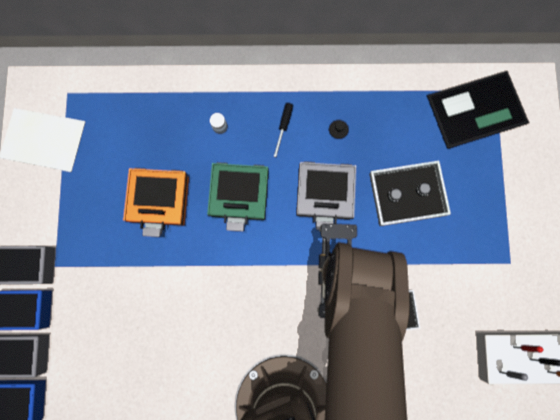

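View pics/side11.png

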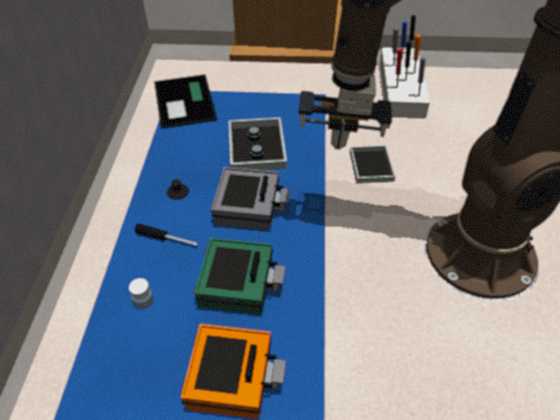

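All three pads are at the home height, the lids are flat, both loupes stand in the tray, and the robot is clear. I hand the job in.

```bash
python3 -c "
from station import manip
manip.job_done(); print(manip.get_state()['time'])"
```

```text
the job is handed in; nothing more can be done
the job is handed in; nothing more can be done
```

I handed the job in at about 37 s (limit 210 s). By my last checks everything is in its required end state, but no verdict was reported.

- **Loupes:** Two were present, on the orange and green cases; the grey lid had none. Both now stand upright in the tray, at about (3, −38) and (0, 43) mm in its frame. I gripped them at 7 N. Each touched down at about 9–10 N of wrist force, and I let go only then.
- **One imperfect grasp:** I lifted the first loupe before the fingers had fully closed, so it ended up held near its top. I measured that and set it down accordingly.
- **Tugs, in order grey, green, orange:**
  - Grey rose freely to about 0.068 rad, so its catch was not holding.
  - Green rose freely to about 0.065 rad, so its catch was not holding.
  - Orange stopped at about 0.025–0.028 rad while the grip slipped at 7–8.5 N, so its catch holds and I left it unpressed.
- **Catches:** I pressed green and then grey. Both snapped (about 6 N and 4.4 N at the wrist) and reached their stops; the green press peaked at 25 N on its stop.
- **Final pictures:** All lids are flat, and the pads are level with their lids at 55.5 mm (grey), 56.7 (green) and 56.7 (orange). The grey reading was partly hidden by the gripper. The screwdriver, suction puller and jar look unmoved, and the robot is clear.
- **Not checked:** I did not tug grey and green again after snapping their catches, so those two rest on the snap and the pad heights.

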